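Clamp the silver wheel nut socket to the click

TASK

Stand the silver wheel nut socket upright in the open bay of the bench clamp and let go of it, then turn the clamp's black ratchet knob clockwise until you feel it slip and click for the first time, and stop there, leaving the socket held upright in the vee. Do not go on turning: as the second click begins the ratchet locks up, and turning on from there crushes the soft socket. Leave the dark socket and the other things on the table where they are.

Things in the scene. Friction and masses are not known exactly. Their poses are not given: they have to be found in the camera images.
- silver_socket: The silver aluminium wheel nut socket: a plain smooth upright cylinder 32 mm in diameter and 80 mm tall, 0.09 to 0.18 kg, standing on the table. Origin: centre of its underside; z up along its axis.
- clamp: The fixed bench clamp: dark steel base plate 250 x 84 x 12 mm on the table. Origin: centre of the plate's underside; its x axis runs along the plate from the knob end (-x) to the vee end (+x), z up. At the knob end a blue gear housing 70 x 70 mm, its top 48 mm above the table, carries the knob. In line with it an orange pad faces an aluminium vee block; the socket goes between.
- bay (a point): Point on the clamp's plate, 12 mm above the table, 55 mm along clamp +x: where the centre of the socket's underside lies when seated in the vee. Axes as the clamp's. The vee block (top 42 mm above the table) lies on its +x side, opening to -x. The pad pushes the socket the last mm home and the vee centres it, so set it down a few mm towards the pad (-x).
- pad: The orange jaw pad, 10 x 36 x 28 mm, top 42 mm above the table, on springs. Origin: centre of its face that looks to the vee (+x); axes as the clamp's. At the start the face is 5 to 14 mm clear of a seated socket (21 to 30 mm from the bay point). Turning the knob clockwise drives it to the vee; more than one grip of the knob may be needed. It stays where it is left.
- knob_axis (a point): Point on the vertical axis of the black fluted round knob at the height to grip it: 74 mm above the table, 70 mm along clamp -x. Knob 44 mm in diameter, 53 to 89 mm above the table, gripped at any yaw. Clockwise from above closes the pad, against a friction of about 0.17 N m (at a standstill the reading may be anything within that); the pad stays put while you regrip.
- knob_top (a point): Centre of the knob's top. With the socket pressed, the torque climbs gradually until the ratchet slips at about 0.32 N m and the torque falls to about 0.15 N m: the click. About 0.33 rad after it began to slip, as the second click begins, the ratchet locks and drives the pad directly: the torque climbs past 0.36 N m. Let go, the knob springs back through its slip; the pad stays.
- dark_socket: A black socket of the same size with a red band, not to be used. Origin: centre of its underside.
- canister: Closed round white plastic canister, 84 mm in diameter, 100 mm tall; leave alone. Origin: centre of its underside.
- brush: Green bristle brush lying on its bristles, 150 x 28 x 29 mm; leave alone. Origin on the table under it.
- scraper: Black silicone scraper lying flat, 120 x 75 x 12 mm; leave alone. Origin on the table under it.
- tin: Round tin with a yellow lid, 68 mm in diameter, 50 mm tall; leave alone. Origin: centre of its underside.
- wheel_nut: A steel wheel nut standing on the table, 26 mm in diameter, 30 mm tall; leave alone. Origin: centre of its underside.
- spray: Amber bottle with a red cap, 68 mm in diameter, 160 mm tall; leave alone. Origin: centre of its underside.
Things that resemble listed ones, but are neither listed nor needed, are in the scene too. Leave any orange look-alike of the silver_socket alone.

How it is judged:
On the way, in this order (a step that is already met when the one before it is completed fails the run):
1. the silver socket stands upright on the plate in the bay, between pad and vee, let go of (z of silver_socket in the frame of bay between -0.004 and 0.003 m and angle between silver_socket's own z axis and vertical below 0.06 rad and horizontal distance between silver_socket and bay below 0.016 m and contact force between the fingers and silver_socket below 0.2 N and contact force between pad and silver_socket below 8 N), for 0.2 s.
2. the pad presses the socket into the vee with the force that the ratchet's first click gives (over 21 N) (z of silver_socket in the frame of bay between -0.004 and 0.003 m and angle between silver_socket's own z axis and vertical below 0.06 rad and contact force between pad and silver_socket above 21 N), for 0.2 s.
At the end, for the whole second after the job is handed in: The silver socket stands upright (within 0.06 rad) on the clamp's plate, within 5 mm of the seated point in the vee and at rest, untouched by the robot, and the pad presses it with more than 21 N (the ratchet has clicked; its set torque gives about 24 N) (all of step 2 and horizontal distance between silver_socket and bay below 0.005 m and linear speed of silver_socket below 0.01 m/s and contact force between each of the arm, the fingers and silver_socket below 0.2 N).
It fails at once if the socket is crushed: the pad presses it with more than 30 N (turned on after the ratchet locked up) (contact force between pad and silver_socket above 30 N).
It fails at once if the dark socket or another bystander is shifted by more than 30 mm (distance of any of dark_socket, canister, brush, scraper, tin, wheel_nut, spray from where it was at the start of the episode above 0.03 m).
It also fails if it takes over 69 s, if anything falls off the work surface, if the arm or the gripper's body presses on something with over 40 N, if the wrist force passes 120 N, or if a joint passes its speed limit or range.

ROBOT

A 6-joint arm with a two-finger parallel gripper is mounted at the origin on the work surface. World frame = base frame: x ahead of the robot, y to its left, z up, the work surface at z = 0. Lengths are in m, angles in rad, forces in N, time in s.
With the tool pointing down it reaches from about 0.25 to 0.775 m from the base axis. Payload 4 kg.
Tool frame: the origin (TCP) lies on the centre line of the jaws, within the pads' length; the fingertips stand 17 mm ahead of it and the grasp point (between the pads) lies 2 mm behind it; z points along the fingers, y is the line along which they close (so a half turn about z gives the same grasp; the last joint's range is limited). The gripper opens to 94 mm and grips with 3 to 60 N. Pads are 16 mm wide; open, the fingers measure 119 mm over their backs; the gripper's body (75 mm by 177 mm) begins 78 mm behind the grasp point.
Start: joints at [-1.371, 0.087, 1.371, -0, 1.684, -0.103], TCP at [0.164, -0.525, 0.223] pointing down, gripper open.
Joint ranges: [-3.1, 3.1], [-0.76, 2.03], [0.27, 2.55], [-1.08, 4.22], [0.17, 2.65], [-2.57, 2.57]. Speed limits (rad/s): [2.79, 2.79, 3.14, 3.14, 3.14, 3.14].

INTERFACE

Orientations are given as [roll, pitch, yaw] about the fixed x, y, z axes, in that order (R = Rz(yaw) Ry(pitch) Rx(roll)).
In Python, from bench import robot gives the robot as it stands.
- The arm moves only by the tool servo_tool, never from a script. Its argument "plan" is a list of rows, each a list of 7 numbers: the shift along the tool's x, y, z normalised to -1 to 1, where 1 is 0.1 m, then the turn, a rotation vector about the tool's x, y, z normalised to -1 to 1, where 1 is pi/2 rad, then the finger opening in mm, from 0 to 94. In form: [[x, y, z, ax, ay, az, gripper], ...]. A call has 1 to 12 rows; each row is the pose to reach, as a shift and turn from the pose commanded when the call began, along the tool's axes at that moment; what a row does not reach only later rows make up. A row lasts 1/12 s, in which the tool goes at most 41.7 mm and 7.16 degrees, less where a joint would pass 70% of its speed; a pose out of reach is approached as far as the arm can. A call with a number of a shift or a turn outside -1 to 1 is refused whole. A call with a gripper value outside its range is refused whole. The fingers move at their own pace and stop on an object; the grip force is fixed at half the most. Time passes only in rows, so rows that repeat a pose let the fingers close. It gives the time, the measured TCP pose, the force, the opening and the grip force at its end, in the units of the state.
- robot.get_obs(): the state, without advancing time (a new reading comes with each control period).
- robot.snapshot(name): name is "scene" or "top" or "wrist"; returns the picture (480x640x3 uint8, red, green, blue); there is no depth.
- robot.camera_params(name): a dict with "camera_matrix" (3x3 intrinsics, pixels), "rvec" (rotation vector, rad) and "tvec" (3), from world to camera coordinates, as OpenCV has them; the wrist camera has in their place "tool_from_camera" (4x4, takes a point from camera to tool coordinates, whose origin is the TCP and whose axes are the flange's). Camera axes: x right, y down, z forward; pixel columns grow to the right and rows downward; lengths in m; the calibration is good to about 2 mm. The wrist camera is an equidistant fisheye: a pixel r from the principal point sees the ray r / f radians off the axis. A picture is of the moment at which its call begins: read the wrist's pose just before it. camera_params takes no time and is no camera call.
- robot.close_job(): hands the job in; it is judged then, once.
Trained networks look in the newest picture that a camera, given by its name, has taken for a name from the list of things; names that differ only in an ending like _2 or _b are one class to them, and where a whole thing is asked for, a point or a joint stands for the part that bears it (a point fixed in the world has none). Each returns a list of dicts, best first, with "conf" (0 to 1); they miss things now and then, are a little off and sometimes report something else, mostly with a low value. They report only what shows in the picture. A call takes as long as a camera call. They do not tell look-alikes from the thing itself.
- robot.find_in(thing, camera): "extent" ([centre column, centre row, width, height] in pixels, round what is visible of it).
The state is a dict: "time": time; "joint_positions": joint angles; "qvel": joint speeds; "joint_torque": joint torques, N m; "tool_pos": TCP position; "ee_rot": TCP orientation; "wrist_force": force on the tool from outside, world axes, zero at the start; "wrist_torque": the same for the moment, N m; "width": finger opening in m; "finger_force": force on a finger pad.
Only numpy, scipy, OpenCV 4.12 (cv2) and the standard library are available. Lean on these libraries where they do the work, as an engineer would, in place of code of your own. Each camera call takes 0.05 s, during which the arm holds its last target. There are 200 camera calls.

## Working session

There is one attempt and no reset: what is moved stays moved. The work goes in short steps, Python scripts to look and compute and a tool call to move; the robot and the scene stay as the last step left them, time stands still between calls to the robot, and variables do not carry over. Pictures are saved under pics/ and viewed, at most 10 in all, crops included, and the job is handed in when it is done.

Besides the shell and the picture viewer there is one more tool, called after ">>>" as name([rows], argument=value, ...), one row to a line, values as JSON. servo_tool: Moves the arm, as the interface text tells. Scaled input: -1 to 1 covers 0.1 m each way for a shift and pi/2 rad each way for a turn. Its arguments: {"type":"object","properties":{"plan":{"type":"array","items":{"type":"array","items":{"type":"number"}}}},"required":["plan"]}

```bash
mkdir -p pics; cat > h.py <<'E'
import numpy as np, cv2
from bench import robot
from scipy.spatial.transform import Rotation as R
def ray(cam,u,v,obs=None):
    p=robot.camera_params(cam); K=np.array(p["camera_matrix"])
    if cam=="wrist":
        obs=obs or robot.get_obs()
        x=(u-K[0,2])/K[0,0]; y=(v-K[1,2])/K[1,1]; r=np.hypot(x,y)+1e-12
        d=np.array([np.sin(r)*x/r,np.sin(r)*y/r,np.cos(r)])
        T=np.array(p["tool_from_camera"]); Rt=R.from_euler('xyz',obs["ee_rot"]).as_matrix()
        return Rt@T[:3,3]+np.array(obs["tool_pos"]), Rt@T[:3,:3]@d
    M=cv2.Rodrigues(np.array(p["rvec"],float))[0]; t=np.array(p["tvec"],float).ravel()
    return -M.T@t, M.T@(np.linalg.inv(K)@[u,v,1])
def atz(cam,u,v,z,obs=None):
    o,d=ray(cam,u,v,obs); return o+d*(z-o[2])/d[2]
def tri(rays):
    A=np.zeros((3,3));b=np.zeros(3)
    for o,d in rays:
        d=d/np.linalg.norm(d);P=np.eye(3)-np.outer(d,d);A+=P;b+=P@o
    x=np.linalg.solve(A,b)
    return x,[np.linalg.norm((np.eye(3)-np.outer(d,d)/(d@d))@(x-o)) for o,d in rays]
def snap(cam,name):
    im=robot.snapshot(cam); cv2.imwrite("pics/"+name,im[:,:,::-1]); return im
E
python3 - <<'E'
from h import *
a=snap("scene","s1.png");b=snap("top","t1.png")
print(robot.get_obs())
for c in("scene","top"):
    print(c, "cam pos",ray(c,320,240)[0].round(3))
    for n in("silver_socket","dark_socket","clamp","pad","knob_top","wheel_nut","tin","spray","canister","brush","scraper"):
        print(n,[(np.round(d["extent"],0).tolist(),round(d["conf"],2)) for d in robot.find_in(n,c)][:4])
E
```

```text
{'time': 0.1, 'joint_positions': array([-1.37105115e+00,  8.78721059e-02,  1.37207530e+00, -2.41160635e-05,
        1.68355423e+00, -1.03107428e-01]), 'qvel': array([ 3.20841217e-04, -3.11185238e-03, -4.05190236e-03, -1.14383171e-03,
        1.66693517e-03, -4.06082380e-05]), 'joint_torque': array([ 2.58564316e-03, -3.41251945e+01, -3.03302622e+01,  7.21781817e-02,
        3.04163026e-02, -9.91373008e-05]), 'tool_pos': array([ 0.16393069, -0.52454136,  0.22144019]), 'ee_rot': array([-3.13969134e+00, -1.72641107e-04,  3.02849752e-01]), 'wrist_force': array([-0.73855144,  0.17497037,  0.04330509]), 'wrist_torque': array([ 0.02088626,  0.00550965, -0.00310879]), 'finger_force': 0.0, 'width': 0.09427858134784442}
scene cam pos [1.346 0.412 1.077]
silver_socket [([286.0, 165.0, 11.0, 32.0], 0.85), ([270.0, 187.0, 13.0, 27.0], 0.81)]
dark_socket []
clamp [([426.0, 275.0, 115.0, 87.0], 0.6)]
pad [([434.0, 276.0, 15.0, 17.0], 0.47)]
knob_top [([427.0, 274.0, 106.0, 82.0], 0.6)]
wheel_nut [([331.0, 215.0, 10.0, 13.0], 0.69)]
tin []
spray [([512.0, 345.0, 41.0, 67.0], 0.58)]
canister [([232.0,
[... 157 characters left out ...]
_socket [([426.0, 292.0, 20.0, 18.0], 0.62), ([429.0, 330.0, 20.0, 10.0], 0.6), ([454.0, 231.0, 53.0, 38.0], 0.54)]
dark_socket [([368.0, 228.0, 19.0, 20.0], 0.62), ([475.0, 293.0, 47.0, 38.0], 0.6)]
clamp [([237.0, 283.0, 100.0, 39.0], 0.58), ([328.0, 185.0, 60.0, 15.0], 0.33), ([455.0, 233.0, 49.0, 37.0], 0.2)]
pad [([228.0, 282.0, 9.0, 17.0], 0.65)]
knob_top [([237.0, 281.0, 105.0, 34.0], 0.72)]
wheel_nut [([355.0, 300.0, 11.0, 8.0], 0.45)]
tin [([267.0, 190.0, 29.0, 32.0], 0.56)]
spray [([139.0, 237.0, 40.0, 35.0], 0.91), ([237.0, 284.0, 98.0, 40.0], 0.4)]
canister [([473.0, 296.0, 45.0, 35.0], 0.58)]
brush [([330.0, 182.0, 57.0, 17.0], 0.76)]
scraper [([454.0, 229.0, 48.0, 37.0], 0.93)]
```

View pics/s1.png

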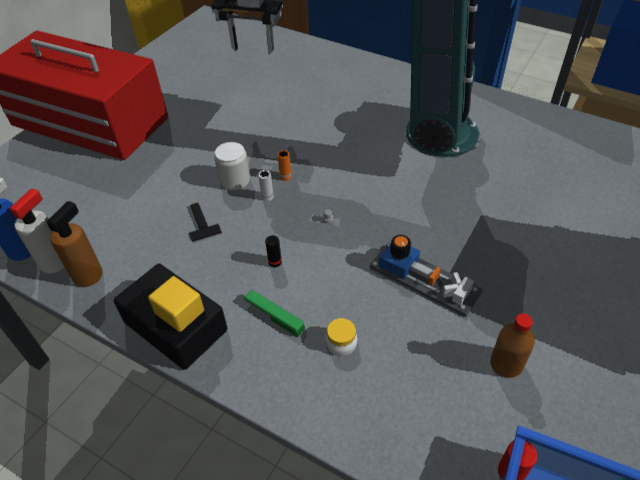

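View pics/t1.png

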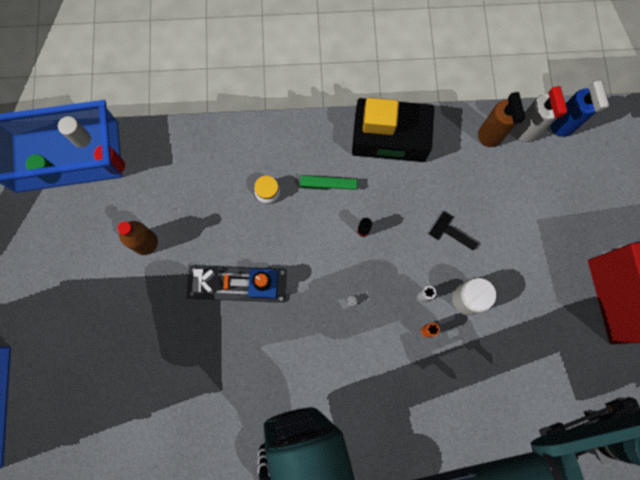

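Candidates for the silver socket: grey cylinder at scene (265,184) / top (427,292), orange look-alike at scene (285,165) / top (430,329), dark one with red band at scene (273,251) / top (365,227), and small grey wheel nut at scene (328,216). I choose the grey one. The clamp is at top (237,283), with its knob at the right (−y) end.

```bash
python3 - <<'E'
from h import *
s=cv2.imread("pics/s1.png");t=cv2.imread("pics/t1.png")
c=lambda im,x,y,w,h:cv2.resize(im[y:y+h,x:x+w],(400,300),interpolation=cv2.INTER_CUBIC)
cv2.imwrite("pics/c1.png",np.vstack([np.hstack([c(t,187,240,120,90),c(t,400,270,80,60)]),np.hstack([c(s,365,230,120,90),c(s,240,145,80,60)])]))
def T(a,b): x,e=tri([ray("scene",*a),ray("top",*b)]); print(x.round(4),np.round(e,4))
print("silver centre z.04");T((265.5,184.5),(427,292.5))
print("orange");T((285,165),(430,329))
print("knob");T((401,243),(262,281))
print("canister c z.05");T((232,165),(475,296))
print("dark");T((273,251),(365,227))
print("nut",atz("top",351,301,.015),atz("scene",328,217,.015))
for z,p in((.08,(429,292)),(.089,(262,280)),(.042,(226,282))): print(z,atz("top",*p,z).round(4))
E
```

```text
silver centre z.04
[ 0.4671 -0.2995  0.042 ] [0.0011 0.0011]
orange
[ 0.3775 -0.2981  0.0402] [0.0019 0.0019]
knob
[0.5117 0.1024 0.0777] [0.0006 0.0006]
canister c z.05
[ 0.4517 -0.4152  0.048 ] [0.0009 0.0009]
dark
[ 0.6431 -0.1602  0.0369] [0.0001 0.0001]
nut [ 0.45932055 -0.11382238  0.015     ] [ 0.46801933 -0.11302366  0.015     ]
0.08 [ 0.4641 -0.2973  0.08  ]
0.089 [0.5126 0.1007 0.089 ]
0.042 [0.5196 0.1943 0.042 ]
```

View pics/c1.png

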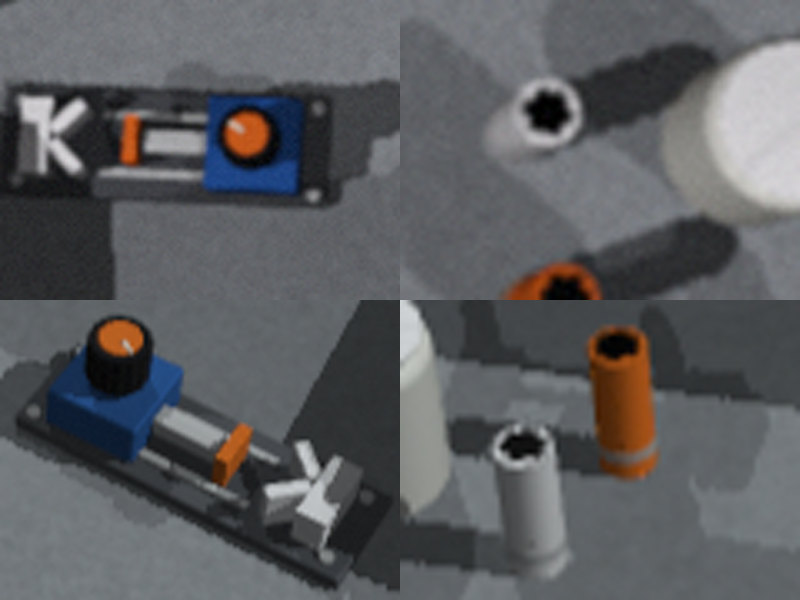

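The crop confirms the grey/silver smooth cylinder standing at top (429,292), z-centre 0.042. The clamp's vee end is at the left (+y), and its knob is at top (261,280).

>>> servo_tool([
  [0.3,-0.1,0,0,0,-0.08,94],
  [0.6,-0.2,0,0,0,-0.16,94],
  [1,-0.35,0,0,0,-0.24,94],
  [1,-0.35,0,0,0,-0.32,94],
  [1,-0.35,0,0,0,-0.4,94],
  [1,-0.35,0,0,0,-0.48,94],
  [1,-0.35,0,0,0,-0.56,94],
  [1,-0.35,0,0,0,-0.64,94],
  [1,-0.35,0,0,0,-0.72,94],
  [1,-0.35,0,0,0,-0.807,94],
  [1,-0.35,0,0,0,-0.807,94],
])

```text
time: 2.12
tool_pos: [0.249, -0.4617, 0.2225]
ee_rot: [3.142, 0.0, 1.573]
wrist_force: [1.0, 0.0, 0.3]
width: 0.0934
finger_force: 0.0
```

>>> servo_tool([
  [0.3,0.3,0,0,0,0,60],
  [0.7,0.7,0,0,0,0,60],
  [1,1,0,0,0,0,60],
  [1,1,0,0,0,0,60],
  [1,1,0,0,0,0,60],
])

```text
time: 2.53
tool_pos: [0.3513, -0.3592, 0.2228]
ee_rot: [3.14, -0.0, 1.573]
wrist_force: [-0.1, -1.3, 0.8]
width: 0.0641
finger_force: 0.0
```

```bash
python3 - <<'E'
from h import *
o=robot.get_obs();print(o["time"],o["tool_pos"],o["ee_rot"])
snap("wrist","w1.png")
for n in("silver_socket","knob_top","pad"): print(n,[(np.round(d["extent"],0).tolist(),round(d["conf"],2)) for d in robot.find_in(n,"wrist")][:4])
print(robot.camera_params("wrist"))
E
```

```text
2.5333 [ 0.35133106 -0.35924788  0.22276892] [ 3.14028073e+00 -4.85143023e-04  1.57319814e+00]
silver_socket [([353.0, 162.0, 40.0, 38.0], 0.86), ([445.0, 165.0, 56.0, 42.0], 0.78)]
knob_top []
pad []
{'camera_matrix': array([[371.64829954,   0.        , 322.6248097 ],
       [  0.        , 371.64829954, 240.15364407],
       [  0.        ,   0.        ,   1.        ]]), 'tool_from_camera': array([[ 1.79607619e-04, -9.69636923e-01, -2.44548983e-01,
         7.08387189e-02],
       [ 9.99999971e-01,  1.34745098e-04,  2.00179904e-04,
        -4.58009779e-04],
       [-1.61150050e-04, -2.44549012e-01,  9.69636919e-01,
        -1.62158874e-01],
       [ 0.00000000e+00,  0.00000000e+00,  0.00000000e+00,
         1.00000000e+00]])}
```

View pics/w1.png

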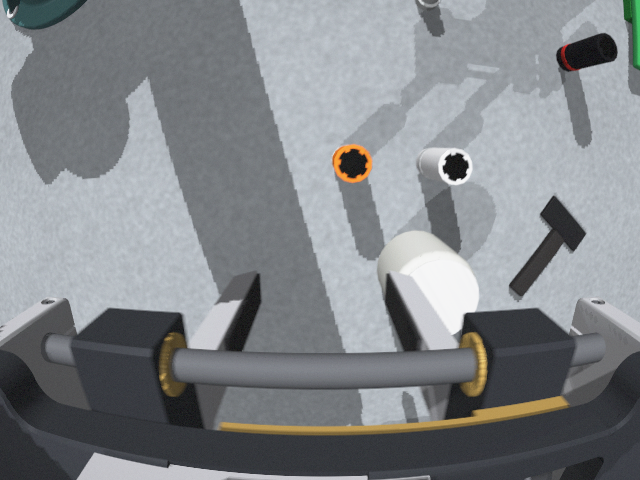

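The wrist view shows orange socket's rim at (352,163), silver rim at (456,166), and canister at (430,285).

>>> servo_tool([
  [0.3,0.35,0,0,0,0,60],
  [0.6,0.7,0,0,0,0,60],
  [0.6,1,0,0,0,0,60],
  [0.6,1,0,0,0,0,60],
  [0.6,1,0,0,0,0,60],
])

```text
time: 3.15
tool_pos: [0.4492, -0.3025, 0.2216]
ee_rot: [-3.14, -0.0, 1.57]
wrist_force: [0.2, -0.2, -0.9]
width: 0.0598
finger_force: 0.0
```

```bash
python3 - <<'E'
from h import *
o1=dict(tool_pos=[0.35133106,-0.35924788,0.22276892],ee_rot=[3.14028,-.000485,1.573198])
im=snap("wrist","w2.png");o=robot.get_obs();print(o["time"],o["tool_pos"],o["ee_rot"])
for n in("silver_socket","knob_top","pad"): print(n,[(np.round(d["extent"],1).tolist(),round(d["conf"],2)) for d in robot.find_in(n,"wrist")][:4])
print(atz("wrist",456,166,.08,o1))
print("wt",tri([ray("wrist",456,166,o1),ray("top",429.6,292)]))
w=im[100:480,160:520];cv2.imwrite("pics/c2.png",cv2.resize(w,(568,600))[:,:,::-1])
E
```

```text
3.2 [ 0.44843711 -0.30284131  0.22194579] [-3.14001304e+00 -5.73943538e-05  1.56909265e+00]
silver_socket [([344.1, 221.8, 39.6, 50.3], 0.98), ([246.9, 222.7, 47.6, 43.4], 0.94), ([590.0, 51.4, 28.7, 101.0], 0.62)]
knob_top []
pad []
[ 0.46464071 -0.29982397  0.08      ]
wt (array([ 0.46442538, -0.29934474,  0.0794769 ]), [np.float64(0.0006258234945899379), np.float64(0.0006258234945898666)])
```

View pics/w2.png

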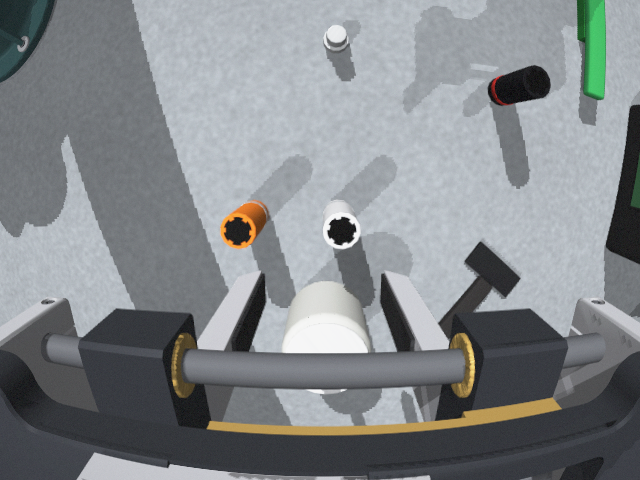

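>>> servo_tool([
  [0.02,0.155,0,0,0,0,60],
  [0.02,0.155,0,0,0,0,60],
  [0.02,0.155,0.3,0,0,0,60],
  [0.02,0.155,0.6,0,0,0,60],
  [0.02,0.155,0.9,0,0,0,60],
  [0.02,0.155,1,0,0,0,60],
])

```text
time: 3.85
tool_pos: [0.4612, -0.2987, 0.1177]
ee_rot: [-3.135, -0.005, 1.569]
wrist_force: [-0.3, 0.2, -2.0]
width: 0.0601
finger_force: 0.0
```

>>> servo_tool([
  [0,0,0.25,0,0,0,60],
  [0,0,0.45,0,0,0,60],
  [0,0,0.63,0,0,0,60],
  [0,0,0.63,0,0,0,60],
  [0,0,0.63,0,0,0,20],
  [0,0,0.63,0,0,0,20],
  [0,0,0.63,0,0,0,20],
  [0,0,0.63,0,0,0,20],
  [0,0,0.63,0,0,0,20],
  [0,0,0.63,0,0,0,20],
])

```text
time: 4.68
tool_pos: [0.4653, -0.3005, 0.0611]
ee_rot: [3.14, 0.002, 1.571]
wrist_force: [-0.8, -0.3, 3.7]
width: 0.0315
finger_force: 30.0
```

>>> servo_tool([
  [0,0,-0.3,0,0,0,20],
  [0.1,0,-0.6,0,0,0,20],
  [0.4,0.1,-1,0,0,0,20],
  [0.75,0.2,-1,0,0,0,20],
  [1,0.25,-1,0,0,0,20],
])

```text
time: 5.1
tool_pos: [0.4921, -0.1987, 0.1638]
ee_rot: [3.134, 0.002, 1.57]
wrist_force: [0.7, 0.2, -1.6]
width: 0.0316
finger_force: 30.0
```

>>> servo_tool([
  [0.35,0.07,0,0,0,0,20],
  [0.7,0.14,-0.1,0,0,0,20],
  [1,0.2,-0.2,0,0,0,20],
])

```text
time: 5.35
tool_pos: [0.509, -0.0975, 0.1789]
ee_rot: [-3.14, -0.001, 1.571]
wrist_force: [-0.3, 0.4, -0.9]
width: 0.031
finger_force: 30.0
```

>>> servo_tool([
  [0.35,0,0,0,0,0,20],
  [0.7,0,0,0,0,0,20],
  [1,0,0,0,0,0,20],
  [1,0,0,0,0,0,20],
  [1,0,0,0,0,0,20],
])

```text
time: 5.77
tool_pos: [0.5094, 0.0015, 0.1793]
ee_rot: [-3.141, 0.0, 1.574]
wrist_force: [-0.8, -1.8, -1.1]
width: 0.0314
finger_force: 30.0
```

```bash
python3 - <<'E'
from h import *
o=robot.get_obs();im=snap("wrist","w3.png");print(o["time"],o["tool_pos"].tolist(),o["ee_rot"].tolist(),o["width"])
for n in("knob_top","pad","clamp"): print(n,[(np.round(d["extent"],1).tolist(),round(d["conf"],2)) for d in robot.find_in(n,"wrist")][:4])
E
```

```text
5.7667 [0.5094094271977402, 0.0015332218199504816, 0.1793386676511034] [-3.141260009798939, 0.00041957405012493787, 1.5738796315560193] 0.03136150100956453
knob_top [([330.2, 89.5, 111.2, 179.0], 0.85)]
pad [([338.9, 12.9, 42.8, 20.9], 0.71)]
clamp [([331.9, 90.0, 109.1, 180.1], 0.9)]
```

View pics/w3.png

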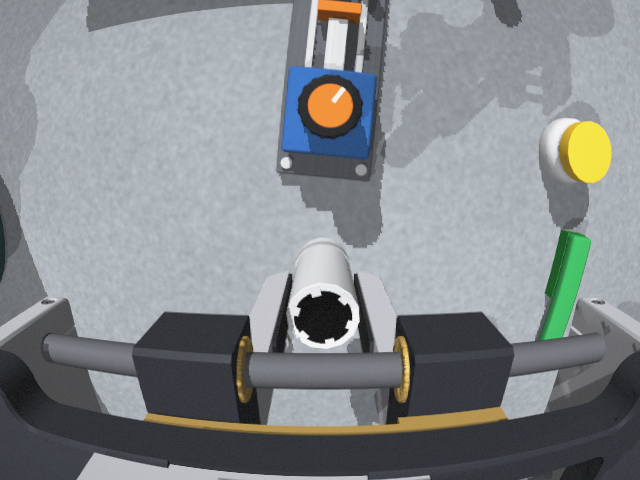

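The wrist view shows the socket held upright, knob top at (330,104), knob-end bolts at (286,162) and (361,170), and pad at (339,12).

>>> servo_tool([
  [0.35,0,0,0,0,0,20],
  [0.7,0,0,0,0,0,20],
  [1,0,0,0,0,0,20],
  [1,0,0,0,0,0,20],
  [1,0,0,0,0,0,20],
])

```text
time: 6.38
tool_pos: [0.5098, 0.1001, 0.1793]
ee_rot: [-3.141, 0.001, 1.571]
wrist_force: [-0.2, -0.4, -1.2]
width: 0.0314
finger_force: 30.0
```

```bash
python3 - <<'E'
from h import *
o=robot.get_obs();im=snap("wrist","w4.png");print(o["time"],o["tool_pos"].tolist(),o["ee_rot"].tolist(),o["width"])
cv2.imwrite("pics/c4.png",cv2.resize(im[0:260,160:500],None,fx=2.3,fy=2.3,interpolation=cv2.INTER_CUBIC)[:,:,::-1])
for n in("knob_top","pad","clamp"): print(n,[(np.round(d["extent"],1).tolist(),round(d["conf"],2)) for d in robot.find_in(n,"wrist")][:4])
E
```

```text
6.3833 [0.5098441862216624, 0.10006879559848118, 0.1792735851885909] [-3.1413022813512987, 0.0007312956714169427, 1.5713469644555222] 0.03142475502360492
knob_top [([335.6, 143.2, 116.9, 266.5], 0.6)]
pad [([339.6, 122.2, 46.0, 17.3], 0.76)]
clamp [([335.2, 142.1, 112.5, 265.2], 0.73)]
```

View pics/c4.png

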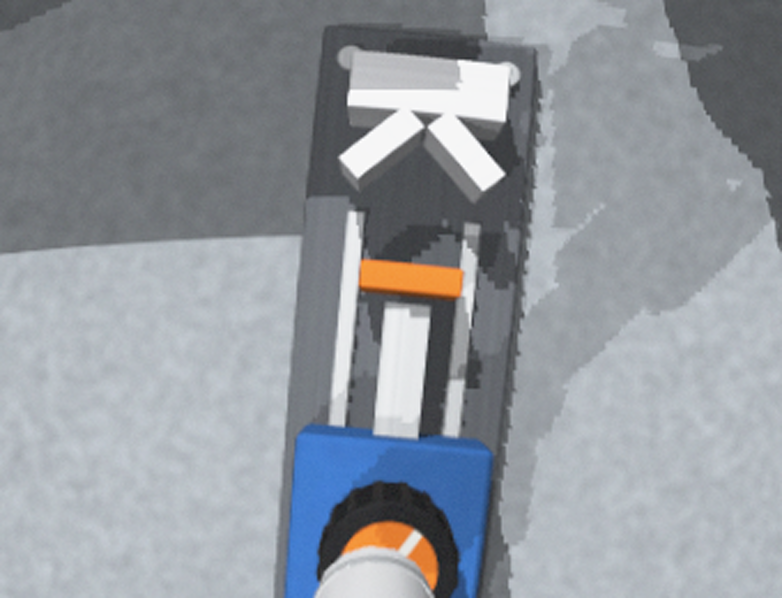

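```bash
python3 - <<'E'
from h import *
o3=dict(tool_pos=[0.5094094,0.0015332,0.1793387],ee_rot=[-3.14126,.00041957,1.5738796])
o4=dict(tool_pos=[0.5098442,0.1000688,0.1792736],ee_rot=[-3.141302,.0007313,1.571347])
c=lambda u,v:(160+u/2.3,v/2.3)
P=lambda n,o,u,v,z:(print(n,atz("wrist",u,v,z,o).round(4)),atz("wrist",u,v,z,o))[1]
b1=(P("b1",o3,286,162,.013)+P("b2",o3,361,170,.013))/2
b2=(P("b3",o4,*c(350,56),.013)+P("b4",o4,*c(511,73),.013))/2
k=P("knob",o3,330,104,.089)
pl=P("padL",o4,*c(361,262),.042);pr=P("padR",o4,*c(463,270),.042)
P("padfarL",o4,*c(361,262),.042)
P("padnearL",o4,*c(360,284),.042)
ap=P("apex",o4,*c(425,118),.042)
e1=P("c1",o4,*c(325,27),.012);e2=P("c2",o4,*c(537,45),.012)
h1=P("h1",o4,*c(300,430),.048);h2=P("h2",o4,*c(491,447),.048)
print("bolt dist",np.linalg.norm(b2-b1),"yaw",np.arctan2(*(b2-b1)[[1,0]]),"edge yaw",[np.arctan2(*(q-p)[[1,0]])+np.pi/2 for p,q in((e1,e2),(pl,pr),(h1,h2))],"plate w",np.linalg.norm(e2-e1))
yaw=np.arctan2(*(b2-b1)[[1,0]]);ux=np.array([np.cos(yaw),np.sin(yaw),0])
cen=(b1+b2)/2;print("centre from bolts",cen,"bay",cen+.055*ux,"knob",cen-.07*ux)
ce=(e1+e2)/2-.125*ux;print("centre from edge",ce)
print("from knob",k+.07*ux, "bay",k+.125*ux,"lat",np.cross(ux,k-cen)[2])
pf=(pl+pr)/2;print("pad face along from bay(knob)",(pf-k)@ux-.125,(pf-cen)@ux-.055,np.cross(ux,pf-cen)[2])
print("apex along",(ap-k)@ux-.125)
print("knob tri",tri([ray("wrist",330,104,o3),ray("top",260.8,279.9)]))
print("pad tri",tri([ray("wrist",*c(412,274),o4),ray("top",187+132/3.333,240+115/3.333)]))
E
```

```text
b1 [0.4765 0.0603 0.013 ]
b2 [0.5427 0.0535 0.013 ]
b3 [0.5    0.2846 0.013 ]
b4 [0.5622 0.279  0.013 ]
knob [0.5136 0.1026 0.089 ]
padL [0.5048 0.1986 0.042 ]
padR [0.5401 0.1962 0.042 ]
padfarL [0.5048 0.1986 0.042 ]
padnearL [0.5045 0.1909 0.042 ]
apex [0.527 0.251 0.042]
c1 [0.4902 0.2978 0.012 ]
c2 [0.5729 0.2923 0.012 ]
h1 [0.4839 0.1403 0.048 ]
h2 [0.55   0.1346 0.048 ]
bolt dist 0.22592731297116367 yaw 1.4754483904060072 edge yaw [np.float64(1.5038339086463974), np.float64(1.501444941713777), np.float64(1.4842359225973978)] plate w 0.08288464867569188
centre from bolts [0.52035281 0.16934992 0.013     ] bay [0.52558901 0.2241001  0.013     ] knob [0.51368856 0.09966787 0.013     ]
centre from edge [0.51969455 0.17059263 0.012     ]
from knob [0.52024335 0.1723028  0.089     ] bay [0.52547955 0.22705298 0.089     ] lat 0.00039008591266068843
pad face along from bay(knob) -0.029810440287993914 -0.026881398548750237 0.0005418238157369258
apex along 0.023960465265005393
knob tri (array([0.5137547 , 0.10368676, 0.08343531]), [np.float64(0.00040386335241745754), np.float64(0.0004038633524173907)])
pad tri (array([0.52163074, 0.18373908, 0.12363186]), [np.float64(0.005117241612627464), np.float64(0.005117241612627377)])
```

>>> servo_tool([
  [0.3,0.05,0,0,0,0.02,20],
  [0.65,0.1,0,0,0,0.056,20],
  [1,0.15,0,0,0,0.056,20],
  [1,0.15,0,0,0,0.056,20],
])

```text
time: 6.92
tool_pos: [0.5252, 0.204, 0.1792]
ee_rot: [-3.141, -0.003, 1.486]
wrist_force: [-0.8, -1.1, -0.6]
width: 0.0317
finger_force: 30.0
```

>>> servo_tool([
  [0.21,-0.02,0,0,0,0,20],
  [0.21,-0.02,0.2,0,0,0,20],
  [0.21,-0.02,0.4,0,0,0,20],
  [0.21,-0.02,0.6,0,0,0,20],
  [0.21,-0.02,0.6,0,0,0,20],
  [0.21,-0.02,0.6,0,0,0,20],
])

```text
time: 7.42
tool_pos: [0.524, 0.2196, 0.1182]
ee_rot: [-3.139, 0.002, 1.481]
wrist_force: [-0.6, 0.3, -0.4]
width: 0.0312
finger_force: 30.0
```

```bash
python3 - <<'E'
from h import *
o=robot.get_obs();im=snap("wrist","w5.png");print(o["time"],o["tool_pos"].tolist(),o["ee_rot"].tolist(),o["width"])
cv2.imwrite("pics/c5.png",cv2.resize(im[80:380,180:500],None,fx=2,fy=2,interpolation=cv2.INTER_CUBIC)[:,:,::-1])
E
```

```text
7.4167 [0.524025235722009, 0.21963996521101134, 0.11823942014341164] [-3.1385887402545007, 0.0017169862131853897, 1.480833411128512] 0.03117492950017649
```

View pics/c5.png

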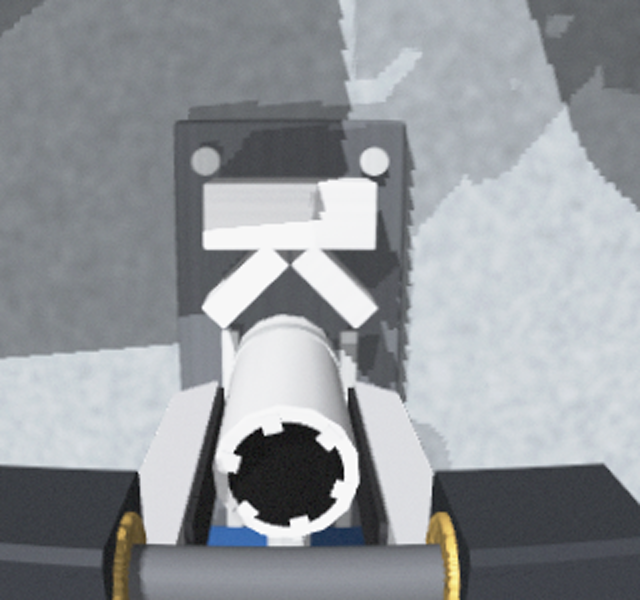

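The socket hangs centred on the vee axis (crop column 290), with its bottom in front of the vee legs. I'll do one numeric check of the distance along the axis.

```bash
python3 - <<'E'
from h import *
o=dict(tool_pos=[.524025,.219640,.118239],ee_rot=[-3.138589,.001717,1.480833])
c=lambda u,v:(180+u/2,80+v/2)
ux=np.array([np.cos(1.483),np.sin(1.483),0])
def f(n,u,v,z,d):
    p=atz("wrist",*c(u,v),z,o); print(n,p.round(4),"bay",(p-d*ux).round(4))
f("bolts",290,161,.013,.058); f("edge top",291,122,.012,.070)
f("apex",290,266,.042,.0226); f("block back",290,180,.042,.0)
E
```

```text
bolts [0.5305 0.2812 0.013 ] bay [0.5255 0.2234 0.013 ]
edge top [0.5321 0.2951 0.012 ] bay [0.526  0.2254 0.012 ]
apex [0.5275 0.2482 0.042 ] bay [0.5255 0.2257 0.042 ]
block back [0.53   0.2761 0.042 ] bay [0.53   0.2761 0.042 ]
```

>>> servo_tool([
  [0.015,0.01,0.1,0,0,0,20],
  [0.015,0.01,0.2,0,0,0,20],
  [0.015,0.01,0.3,0,0,0,20],
  [0.015,0.01,0.4,0,0,0,20],
  [0.015,0.01,0.44,0,0,0,20],
  [0.015,0.01,0.47,0,0,0,20],
  [0.015,0.01,0.47,0,0,0,20],
  [0.015,0.01,0.47,0,0,0,20],
])

```text
time: 8.13
tool_pos: [0.5249, 0.2225, 0.0729]
ee_rot: [-3.14, 0.001, 1.483]
wrist_force: [-3.7, -0.8, 5.8]
width: 0.0318
finger_force: 30.0
```

>>> servo_tool([
  [0,0,0,0,0,0,34],
  [0,0,0,0,0,0,40],
  [0,0,0,0,0,0,60],
  [0,0,0,0,0,0,60],
  [0,0,0,0,0,0,60],
  [0,0,0,0,0,0,60],
  [0,0,0,0,0,0,60],
])

```text
time: 8.72
tool_pos: [0.5258, 0.2226, 0.0723]
ee_rot: [3.142, 0.0, 1.482]
wrist_force: [0.3, 0.2, -0.3]
width: 0.0601
finger_force: 0.0
```

>>> servo_tool([
  [0,0,-0.25,0,0,0,70],
  [0,0,-0.6,0,0,0,80],
  [0,0,-0.9,0,0,0,90],
  [0,0,-0.9,0,0,0,90],
  [0,0,-0.9,0,0,0,90],
])

```text
time: 9.13
tool_pos: [0.5273, 0.2231, 0.1654]
ee_rot: [3.136, -0.002, 1.483]
wrist_force: [0.4, -0.1, -0.2]
width: 0.0883
finger_force: 0.0
```

```bash
python3 - <<'E'
from h import *
o=robot.get_obs();im=snap("wrist","w6.png");print(o["time"],o["tool_pos"].tolist(),o["ee_rot"].tolist(),o["width"])
print([(np.round(d["extent"],1).tolist(),round(d["conf"],2)) for d in robot.find_in("silver_socket","wrist")][:4])
b=cv2.resize(robot.snapshot("scene")[220:320,365:485],(360,300),interpolation=cv2.INTER_CUBIC)
a=cv2.resize(im[130:430,160:500],(680,600))
b=cv2.resize(b,(120*2,200)) if 0 else b
out=np.zeros((600,800,3),np.uint8);out[:300,:340]=im[130:430,160:500];out[:300,400:760]=b
cv2.imwrite("pics/c6.png",out[:300,:,::-1])
E
```

```text
9.1333 [0.5272620405869313, 0.22311161276947813, 0.1653796019394583] [3.135991736147186, -0.0021991532297904737, 1.4825127992750828] 0.08833486920146078
[([319.0, 245.4, 45.2, 66.8], 0.9), ([320.1, 276.0, 47.5, 11.7], 0.6)]
```

View pics/c6.png

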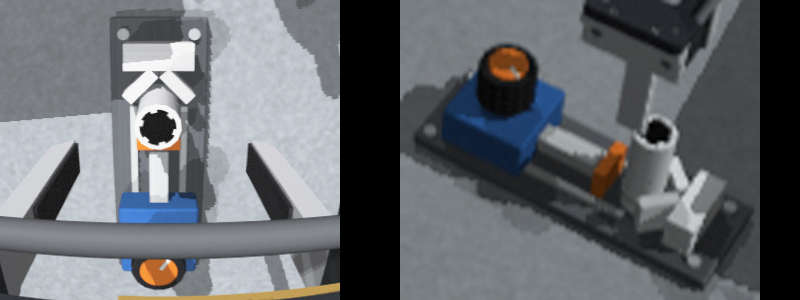

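Socket released, standing upright between pad and vee. Next is the knob: turn the wrist counter-clockwise first so as to have clockwise range.

>>> servo_tool([
  [-0.25,0,0,0,0,-0.079,70],
  [-0.5,0,0,0,0,-0.158,70],
  [-0.75,0,0,0,0,-0.237,70],
  [-1,0,0,0,0,-0.316,70],
  [-1,0,0,0,0,-0.395,70],
  [-1,0,0,0,0,-0.474,70],
  [-1,0,0,0,0,-0.553,70],
  [-1,0,0,0,0,-0.632,70],
  [-1,0,0,0,0,-0.711,70],
  [-1,0,0,0,0,-0.79,70],
  [-1,0,0,0,0,-0.87,70],
  [-1,0,0,0,0,-0.95,70],
])

```text
time: 10.28
tool_pos: [0.5158, 0.1229, 0.1601]
ee_rot: [-3.14, -0.004, 2.98]
wrist_force: [-0.3, -0.9, -0.6]
width: 0.07
finger_force: 0.0
```

>>> servo_tool([
  [-0.017,-0.216,0,0,0,-0.079,70],
  [-0.017,-0.216,0,0,0,-0.158,70],
  [-0.017,-0.216,0,0,0,-0.237,70],
  [-0.017,-0.216,0,0,0,-0.316,70],
  [-0.017,-0.216,0,0,0,-0.395,70],
  [-0.017,-0.216,0,0,0,-0.474,70],
  [-0.017,-0.216,0,0,0,-0.553,70],
  [-0.017,-0.216,0,0,0,-0.632,70],
  [-0.017,-0.216,0,0,0,-0.705,70],
  [-0.017,-0.216,0,0,0,-0.705,70],
  [-0.017,-0.216,0,0,0,-0.705,70],
])

```text
time: 11.2
tool_pos: [0.5141, 0.1013, 0.1607]
ee_rot: [3.139, -0.002, -2.205]
wrist_force: [-1.0, -0.4, -0.1]
width: 0.0697
finger_force: 0.0
```

```bash
python3 - <<'E'
from h import *
o=robot.get_obs();im=snap("wrist","w7.png");print(o)
hsv=cv2.cvtColor(im,cv2.COLOR_RGB2HSV)
m=cv2.inRange(hsv,(5,150,120),(18,255,255))
n,_,st,ce=cv2.connectedComponentsWithStats(m)
ux=np.array([np.cos(1.483),np.sin(1.483),0])
for i in range(1,n):
    if st[i,4]>60: print(st[i],ce[i].round(1),"z.089",atz("wrist",*ce[i],.089,o).round(4),"z.042",atz("wrist",*ce[i],.042,o).round(4))
E
```

```text
{'time': 11.2, 'joint_positions': array([ 8.64423206e-02,  5.22717615e-02,  1.53035180e+00, -6.95137911e-05,
        1.56216195e+00, -2.42055422e+00]), 'qvel': array([-0.00055656, -0.00286829, -0.01024889,  0.00039743,  0.00183131,
        0.00602288]), 'joint_torque': array([-1.03316081e-03, -3.19702399e+01, -2.97113943e+01, -6.85491250e-02,
        4.47300507e-02, -1.10290954e-01]), 'tool_pos': array([0.51413842, 0.10134319, 0.16074936]), 'ee_rot': array([ 3.13924032e+00, -2.16001764e-03, -2.20538919e+00]), 'wrist_force': array([-0.95405019, -0.38049923, -0.06979034]), 'wrist_torque': array([ 0.10756109, -0.1194732 ,  0.02227436]), 'finger_force': 0.0, 'width': 0.06965793418934495}
[ 301  236   46   45 1529] [323.5 257.3] z.089 [0.513  0.1017 0.089 ] z.042 [0.5211 0.1132 0.042 ]
[357 304  42  39 734] [377.7 324.9] z.089 [0.5118 0.1649 0.089 ] z.042 [0.5197 0.189  0.042 ]
```

>>> servo_tool([
  [0,0,0.25,0,0,0,70],
  [0,0,0.5,0,0,0,70],
  [0,0,0.75,0,0,0,70],
  [0,0,0.885,0,0,0,70],
  [0,0,0.885,0,0,0,60],
  [0,0,0.885,0,0,0,50],
  [0,0,0.885,0,0,0,35],
  [0,0,0.885,0,0,0,35],
  [0,0,0.885,0,0,0,35],
  [0,0,0.885,0,0,0,35],
  [0,0,0.885,0,0,0,35],
])

```text
time: 12.17
tool_pos: [0.5144, 0.1028, 0.0755]
ee_rot: [3.14, 0.002, -2.202]
wrist_force: [-4.1, 2.4, 4.0]
width: 0.0438
finger_force: 30.0
```

>>> servo_tool([
  [0,0,0,0,0,0.04,35],
  [0,0,0,0,0,0.08,35],
  [0,0,0,0,0,0.12,35],
  [0,0,0,0,0,0.16,35],
])

```text
time: 12.5
tool_pos: [0.5146, 0.1026, 0.0755]
ee_rot: [3.14, 0.001, -2.456]
wrist_force: [-3.2, 2.7, 3.1]
width: 0.0435
finger_force: 30.0
```

```bash
cat > q.py <<'E'
from h import *
o=robot.get_obs();print(round(o["time"],2),"tz",o["wrist_torque"].round(3),"f",o["wrist_force"].round(2),"yaw",round(o["ee_rot"][2],4),"j6",round(o["joint_positions"][5],4),"v6",round(o["qvel"][5],3),"t6",round(o["joint_torque"][5],3),o["tool_pos"].round(4),round(o["width"],4),o["finger_force"])
E
python3 q.py
```

```text
12.5 tz [0.666 0.615 0.238] f [-3.25  2.71  3.08] yaw -2.4562 j6 -2.1691 v6 0.747 t6 -0.494 [0.5146 0.1026 0.0755] 0.0435 29.99843716621399
```

>>> servo_tool([
  [0,0,0,0,0,0.06,35],
  [0,0,0,0,0,0.12,35],
  [0,0,0,0,0,0.18,35],
  [0,0,0,0,0,0.24,35],
  [0,0,0,0,0,0.3,35],
])

```text
time: 12.92
tool_pos: [0.5148, 0.1023, 0.0755]
ee_rot: [3.14, 0.001, -2.929]
wrist_force: [-3.9, 1.6, 3.5]
width: 0.0438
finger_force: 30.0
```

```bash
python3 q.py
```

```text
12.92 tz [0.446 0.569 0.222] f [-3.86  1.55  3.54] yaw -2.929 j6 -1.6964 v6 1.12 t6 -0.753 [0.5148 0.1023 0.0755] 0.0438 29.996571242809296
```

>>> servo_tool([
  [0,0,0,0,0,0.06,35],
  [0,0,0,0,0,0.12,35],
  [0,0,0,0,0,0.18,35],
  [0,0,0,0,0,0.24,35],
  [0,0,0,0,0,0.3,35],
])

```text
time: 13.33
tool_pos: [0.5148, 0.1019, 0.0755]
ee_rot: [3.141, 0.0, 2.883]
wrist_force: [-3.3, 0.8, 3.0]
width: 0.0433
finger_force: 30.0
```

```bash
cat >> q.py <<'E'
import sys
if len(sys.argv)>1:
    im=snap("wrist",sys.argv[1]); m=cv2.inRange(cv2.cvtColor(im,cv2.COLOR_RGB2HSV),(5,150,100),(18,255,255))
    n,_,st,ce=cv2.connectedComponentsWithStats(m)
    for i in range(1,n):
        if st[i,4]>60: print(st[i],"z.042",atz("wrist",*ce[i],.042,o).round(4))
E
python3 q.py w8.png
```

```text
13.33 tz [0.281 0.559 0.167] f [-3.33  0.77  3.02] yaw 2.8829 j6 -1.2252 v6 1.12 t6 -0.749 [0.5148 0.1019 0.0755] 0.0433 29.9965962767601
[ 467  211   32   66 1547] z.042 [0.5188 0.198  0.042 ]
[ 288  279   69   63 3204] z.042 [0.5335 0.097  0.042 ]
```

>>> servo_tool([
  [0,0,0,0,0,0.05,35],
  [0,0,0,0,0,0.1,35],
  [0,0,0,0,0,0.15,35],
])

```text
time: 13.63
tool_pos: [0.5147, 0.1017, 0.0755]
ee_rot: [3.141, -0.0, 2.65]
wrist_force: [-4.4, 0.6, 4.9]
width: 0.0437
finger_force: 30.0
```

```bash
python3 q.py w9.png
```

```text
13.63 tz [0.132 0.679 0.178] f [-4.35  0.56  4.94] yaw 2.6499 j6 -0.9923 v6 0.929 t6 -0.548 [0.5147 0.1017 0.0755] 0.0437 29.997914135456085
[ 457  174   44   66 1563] z.042 [0.5192 0.2002 0.042 ]
[ 288  279   70   63 3212] z.042 [0.5317 0.0925 0.042 ]
```

>>> servo_tool([
  [0,0,0,0,0,0.04,35],
  [0,0,0,0,0,0.08,35],
  [0,0,0,0,0,0.12,35],
])

```text
time: 13.93
tool_pos: [0.5147, 0.1016, 0.0755]
ee_rot: [-3.141, -0.0, 2.464]
wrist_force: [-4.9, 1.0, 5.1]
width: 0.0434
finger_force: 30.0
```

```bash
python3 q.py w10.png
```

```text
13.93 tz [0.081 0.814 0.241] f [-4.86  1.04  5.1 ] yaw 2.4635 j6 -0.806 v6 0.746 t6 -0.386 [0.5147 0.1016 0.0755] 0.0434 29.999678134918213
[ 442  147   54   61 1566] z.042 [0.5197 0.202  0.042 ]
[ 288  279   69   63 3223] z.042 [0.5296 0.0892 0.042 ]
```

>>> servo_tool([
  [0,0,0,0,0,0.035,35],
  [0,0,0,0,0,0.07,35],
  [0,0,0,0,0,0.105,35],
])

```text
time: 14.23
tool_pos: [0.5146, 0.1015, 0.0755]
ee_rot: [-3.141, -0.0, 2.299]
wrist_force: [-5.0, 0.8, 6.2]
width: 0.0432
finger_force: 30.0
```

```bash
python3 q.py w11.png
```

```text
14.23 tz [0.011 0.966 0.283] f [-4.99  0.77  6.19] yaw 2.2991 j6 -0.6415 v6 0.651 t6 -0.308 [0.5146 0.1015 0.0755] 0.0432 29.999805092811584
[ 425  122   61   59 1587] z.042 [0.5201 0.2033 0.042 ]
[ 288  279   69   63 3225] z.042 [0.5273 0.0867 0.042 ]
```

Torque is climbing, so I'll take smaller steps.

>>> servo_tool([
  [0,0,0,0,0,0.027,35],
  [0,0,0,0,0,0.055,35],
])

```text
time: 14.45
tool_pos: [0.5145, 0.1015, 0.0755]
ee_rot: [-3.141, -0.0, 2.213]
wrist_force: [-5.6, 1.2, 5.5]
width: 0.0431
finger_force: 30.0
```

```bash
python3 q.py w12.png
```

```text
14.45 tz [0.053 0.974 0.344] f [-5.62  1.25  5.51] yaw 2.2135 j6 -0.5559 v6 0.528 t6 -0.235 [0.5145 0.1015 0.0755] 0.0431 30.000732243061066
[ 414  110   64   58 1567] z.042 [0.5204 0.2037 0.042 ]
[ 288  279   69   63 3227] z.042 [0.5258 0.0856 0.042 ]
```

>>> servo_tool([
  [0,0,0,0,0,0.025,35],
  [0,0,0,0,0,0.05,35],
])

```text
time: 14.67
tool_pos: [0.5145, 0.1014, 0.0755]
ee_rot: [-3.141, -0.0, 2.135]
wrist_force: [-6.0, 1.1, 6.7]
width: 0.0436
finger_force: 30.0
```

```bash
python3 q.py w13.png
```

```text
14.67 tz [-0.005  1.004  0.247] f [-5.96  1.1   6.68] yaw 2.1351 j6 -0.4776 v6 0.469 t6 -0.155 [0.5145 0.1014 0.0755] 0.0436 30.000108182430267
[ 402  101   67   56 1554] z.042 [0.5207 0.2039 0.042 ]
[ 288  280   69   62 3229] z.042 [0.5245 0.0846 0.042 ]
```

>>> servo_tool([
  [0,0,0,0,0,0.02,35],
  [0,0,0,0,0,0.04,35],
])

```text
time: 14.88
tool_pos: [0.5144, 0.1014, 0.0754]
ee_rot: [-3.141, -0.0, 2.073]
wrist_force: [-6.1, 0.7, 6.7]
width: 0.0437
finger_force: 30.0
```

```bash
python3 q.py w14.png
```

```text
14.88 tz [-0.034  1.087  0.305] f [-6.07  0.72  6.7 ] yaw 2.0727 j6 -0.4151 v6 0.374 t6 -0.063 [0.5144 0.1014 0.0754] 0.0437 30.00068038702011
[ 393   95   68   53 1544] z.042 [0.5208 0.2041 0.042 ]
[ 288  280   69   62 3229] z.042 [0.5233 0.084  0.042 ]
```

```bash
python3 - <<'E'
from h import *
for i in range(10):
    o=robot.get_obs();print(round(o["time"],2),o["wrist_torque"].round(3),o["wrist_force"].round(1),round(o["ee_rot"][2],4),round(o["joint_torque"][5],3),round(o["qvel"][5],4)); robot.snapshot("wrist")
E
```

```text
14.93 [-0.013  0.991  0.244] [-5.4 -0.3  5.9] 2.0714 0.328 -0.0665
14.98 [-0.101  0.961  0.162] [-5.9 -0.2  6.8] 2.0734 0.284 -0.0171
15.03 [-0.035  1.039  0.138] [-4.7  0.9  6.3] 2.0738 0.135 -0.0026
15.08 [-0.009  1.012  0.098] [-5.6  0.7  6.8] 2.0738 0.115 0.0002
15.13 [-0.032  1.019  0.156] [-6.1  0.5  6.6] 2.0738 0.116 0.0005
15.18 [-0.017  1.009  0.107] [-4.8 -0.1  6.1] 2.0737 0.118 0.0014
15.23 [-0.015  1.049  0.111] [-6.8  0.3  5.8] 2.0738 0.121 0.0012
15.28 [-0.008  1.07   0.131] [-6.1  0.3  6. ] 2.0738 0.125 -0.0016
15.33 [-0.057  1.012  0.119] [-5.9 -0.4  6.8] 2.0738 0.125 -0.0001
15.38 [-0.005  1.017  0.083] [-5.8  0.1  6.3] 2.0738 0.128 -0.0008
```

>>> servo_tool([
  [0,0,0,0,0,0.016,35],
  [0,0,0,0,0,0.032,35],
])

```text
time: 15.6
tool_pos: [0.5144, 0.1014, 0.0755]
ee_rot: [-3.141, 0.0, 2.023]
wrist_force: [-6.0, 0.3, 6.6]
width: 0.0436
finger_force: 30.0
```

```bash
python3 q.py w15.png
```

```text
15.6 tz [-0.01   1.052  0.195] f [-6.04  0.25  6.57] yaw 2.0228 j6 -0.3652 v6 0.299 t6 0.009 [0.5144 0.1014 0.0755] 0.0436 30.000673234462738
[ 385   91   70   50 1521] z.042 [0.5208 0.2043 0.042 ]
[ 288  280   69   62 3231] z.042 [0.5224 0.0835 0.042 ]
```

```bash
cat > rect.py <<'E'
from h import *
UX=np.array([np.cos(1.483),np.sin(1.483),0]);UY=np.array([-UX[1],UX[0],0]);BAY=np.array([.5257,.2253,0])
def rect(im,pos,rpy,z=.042,res=.0003):
    xs=np.arange(-.05,.03,res);ys=np.arange(-.03,.03,res)
    X,Y=np.meshgrid(xs,ys); W=BAY+X[...,None]*UX+Y[...,None]*UY; W[...,2]=z
    p=robot.camera_params("wrist");K=p["camera_matrix"];T=p["tool_from_camera"]
    Rt=R.from_euler('xyz',rpy).as_matrix()
    c=((W-pos)@Rt-T[:3,3])@T[:3,:3]
    r=np.hypot(c[...,0],c[...,1]);th=np.arctan2(r,c[...,2])
    u=K[0,2]+K[0,0]*th*c[...,0]/r;v=K[1,2]+K[0,0]*th*c[...,1]/r
    return cv2.remap(im,u.astype(np.float32),v.astype(np.float32),cv2.INTER_CUBIC),xs,ys
def front(im,pos,rpy):
    g,xs,ys=rect(im,pos,rpy)
    m=cv2.inRange(cv2.cvtColor(g,cv2.COLOR_BGR2HSV),(5,150,100),(18,255,255))>0
    rows=np.abs(ys)<.012
    f=[xs[np.where(r)[0].max()] for r in m[rows] if r.any()]; b=[xs[np.where(r)[0].min()] for r in m[rows] if r.any()]
    return g,np.median(f)*1e3,np.median(b)*1e3
E
python3 - <<'E'
from rect import *
D={4:([.50984,.10007,.17927],[-3.1413,.00073,1.57135]),8:([.5148,.1019,.0755],[3.141,0,2.8829]),9:([.5147,.1017,.0755],[3.141,0,2.6499]),10:([.5147,.1016,.0755],[-3.141,0,2.4635]),11:([.5146,.1015,.0755],[-3.141,0,2.2991]),12:([.5145,.1015,.0755],[-3.141,0,2.2135]),13:([.5145,.1014,.0755],[-3.141,0,2.1351]),14:([.5144,.1014,.0754],[-3.141,0,2.0727]),15:([.5144,.1014,.0755],[-3.141,0,2.0228])}
G=[]
for k,(p,r) in D.items():
    g,f,b=front(cv2.imread(f"pics/w{k}.png"),np.array(p),r); G.append(g); print(k,r[2],"front",f.round(2),"back",b.round(2))
G=[cv2.copyMakeBorder(g[:, :264],0,0,0,2,cv2.BORDER_CONSTANT) for g in G]
cv2.imwrite("pics/rect.png",np.vstack([np.hstack(G[i:i+3]) for i in(0,3,6)])[:600,:800])
E
```

```text
4 1.57135 front -27.2 back -37.7
8 2.8829 front -19.7 back -35.0
9 2.6499 front -17.9 back -32.0
10 2.4635 front -16.7 back -29.6
11 2.2991 front -15.5 back -28.4
12 2.2135 front -15.2 back -27.8
13 2.1351 front -15.2 back -27.5
14 2.0727 front -15.2 back -26.9
15 2.0228 front -14.9 back -26.6
```

View pics/rect.png

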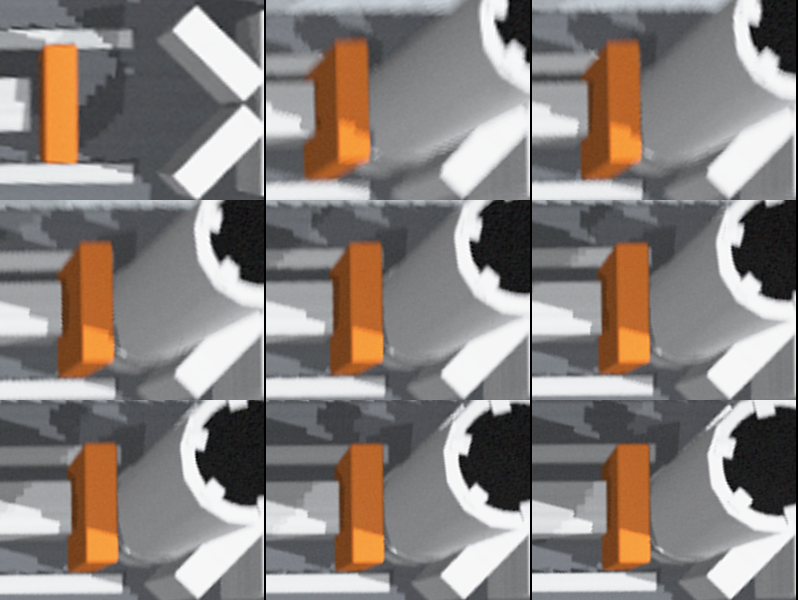

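The rectified strips show the pad face advancing from −27 mm to −15.2 mm and stopping against the seated socket since yaw ≈2.2. I'm now sampling torque in micro-steps.

>>> servo_tool([
  [0,0,0,0,0,0.012,35],
])

```text
time: 15.73
tool_pos: [0.5144, 0.1014, 0.0755]
ee_rot: [-3.14, 0.0, 2.005]
wrist_force: [-4.6, 0.4, 6.5]
width: 0.0435
finger_force: 30.0
```

```bash
python3 q.py
```

```text
15.73 tz [-0.05   1.078  0.231] f [-4.65  0.41  6.48] yaw 2.0047 j6 -0.3471 v6 0.24 t6 0.004 [0.5144 0.1014 0.0755] 0.0435 30.001016557216644
```

>>> servo_tool([
  [0,0,0,0,0,0.012,35],
])

```text
time: 15.82
tool_pos: [0.5144, 0.1013, 0.0755]
ee_rot: [-3.14, 0.0, 1.985]
wrist_force: [-5.3, -0.1, 5.8]
width: 0.0438
finger_force: 30.0
```

```bash
python3 q.py
```

```text
15.82 tz [-0.017  1.065  0.331] f [-5.34 -0.11  5.78] yaw 1.9853 j6 -0.3278 v6 0.226 t6 0.077 [0.5144 0.1013 0.0755] 0.0438 30.001311600208282
```

>>> servo_tool([
  [0,0,0,0,0,0.012,35],
])

```text
time: 15.9
tool_pos: [0.5143, 0.1013, 0.0755]
ee_rot: [-3.14, 0.0, 1.967]
wrist_force: [-5.8, -0.2, 6.8]
width: 0.0431
finger_force: 30.0
```

```bash
python3 q.py w16.png
```

```text
15.9 tz [-0.052  1.1    0.236] f [-5.83 -0.2   6.76] yaw 1.9665 j6 -0.309 v6 0.222 t6 0.091 [0.5143 0.1013 0.0755] 0.0431 30.000464916229248
[ 376   86   70   48 1475] z.042 [0.5207 0.2046 0.042 ]
[ 288  280   69   62 3221] z.042 [0.5213 0.0831 0.042 ]
```

Joint-6 torque plus 0.82·speed is a cleaner measure: free 0.17, now ≈0.27 and climbing gradually, so no slip yet.

>>> servo_tool([
  [0,0,0,0,0,0.012,35],
  [0,0,0,0,0,0.024,35],
])

```text
time: 16.12
tool_pos: [0.5143, 0.1013, 0.0755]
ee_rot: [-3.14, 0.0, 1.929]
wrist_force: [-5.3, 0.2, 7.5]
width: 0.0437
finger_force: 30.0
```

```bash
sed -i '2a print("tau",round(o["joint_torque"][5]+.82*o["qvel"][5],3))' q.py; python3 q.py
```

```text
16.12 tz [-0.057  1.057  0.312] f [-5.32  0.21  7.47] yaw 1.9288 j6 -0.2713 v6 0.223 t6 0.092 [0.5143 0.1013 0.0755] 0.0437 30.001248121261597
tau 0.275
```

>>> servo_tool([
  [0,0,0,0,0,0.012,35],
])

```text
time: 16.2
tool_pos: [0.5143, 0.1013, 0.0755]
ee_rot: [-3.14, 0.0, 1.91]
wrist_force: [-7.0, 0.1, 6.9]
width: 0.0435
finger_force: 30.0
```

```bash
python3 q.py
```

```text
16.2 tz [-0.067  1.146  0.26 ] f [-7.01  0.1   6.86] yaw 1.91 j6 -0.2524 v6 0.223 t6 0.101 [0.5143 0.1013 0.0755] 0.0435 30.00050961971283
tau 0.284
```

>>> servo_tool([
  [0,0,0,0,0,0.012,35],
])

```text
time: 16.28
tool_pos: [0.5143, 0.1013, 0.0755]
ee_rot: [-3.14, 0.0, 1.891]
wrist_force: [-5.8, -0.1, 6.5]
width: 0.0433
finger_force: 30.0
```

```bash
python3 q.py w17.png
```

```text
16.28 tz [-0.07   1.072  0.275] f [-5.82 -0.14  6.49] yaw 1.8912 j6 -0.2336 v6 0.226 t6 0.109 [0.5143 0.1013 0.0755] 0.0433 30.001223981380463
tau 0.294
[ 364   81   70   44 1356] z.042 [0.5207 0.205  0.042 ]
[ 288  280   69   62 3218] z.042 [0.5199 0.0825 0.042 ]
```

>>> servo_tool([
  [0,0,0,0,0,0.012,35],
  [0,0,0,0,0,0.024,35],
])

```text
time: 16.5
tool_pos: [0.5142, 0.1013, 0.0755]
ee_rot: [-3.14, 0.0, 1.854]
wrist_force: [-6.0, 0.6, 7.0]
width: 0.0435
finger_force: 30.0
```

```bash
python3 q.py
```

```text
16.5 tz [-0.026  1.13   0.304] f [-6.    0.63  7.01] yaw 1.8536 j6 -0.196 v6 0.225 t6 0.11 [0.5142 0.1013 0.0755] 0.0435 30.001312494277954
tau 0.295
```

>>> servo_tool([
  [0,0,0,0,0,0.012,35],
])

```text
time: 16.58
tool_pos: [0.5142, 0.1013, 0.0755]
ee_rot: [-3.14, 0.0, 1.835]
wrist_force: [-5.6, -0.7, 7.1]
width: 0.0435
finger_force: 30.0
```

```bash
python3 q.py
```

```text
16.58 tz [-0.063  1.122  0.285] f [-5.63 -0.66  7.12] yaw 1.8347 j6 -0.1771 v6 0.224 t6 0.119 [0.5142 0.1013 0.0755] 0.0435 30.0005704164505
tau 0.303
```

>>> servo_tool([
  [0,0,0,0,0,0.012,35],
])

```text
time: 16.67
tool_pos: [0.5142, 0.1013, 0.0755]
ee_rot: [-3.14, 0.0, 1.816]
wrist_force: [-5.6, 0.4, 5.8]
width: 0.0434
finger_force: 30.0
```

```bash
python3 q.py
```

```text
16.67 tz [-0.067  1.12   0.315] f [-5.63  0.44  5.75] yaw 1.8158 j6 -0.1582 v6 0.226 t6 0.127 [0.5142 0.1013 0.0755] 0.0434 30.00128298997879
tau 0.312
```

>>> servo_tool([
  [0,0,0,0,0,0.012,35],
])

```text
time: 16.75
tool_pos: [0.5142, 0.1013, 0.0755]
ee_rot: [-3.14, 0.0, 1.797]
wrist_force: [-7.1, 0.6, 6.3]
width: 0.0433
finger_force: 30.0
```

```bash
python3 q.py
```

```text
16.75 tz [-0.084  1.151  0.307] f [-7.12  0.62  6.33] yaw 1.797 j6 -0.1394 v6 0.223 t6 0.126 [0.5142 0.1013 0.0755] 0.0433 30.0014591217041
tau 0.31
```

>>> servo_tool([
  [0,0,0,0,0,0.012,35],
])

```text
time: 16.83
tool_pos: [0.5142, 0.1013, 0.0755]
ee_rot: [-3.14, 0.0, 1.778]
wrist_force: [-5.9, -1.0, 7.2]
width: 0.0433
finger_force: 30.0
```

```bash
python3 q.py
```

```text
16.83 tz [-0.076  1.133  0.32 ] f [-5.9  -1.03  7.17] yaw 1.7781 j6 -0.1206 v6 0.222 t6 0.131 [0.5142 0.1013 0.0755] 0.0433 30.000622272491455
tau 0.313
```

>>> servo_tool([
  [0,0,0,0,0,0.012,35],
])

```text
time: 16.92
tool_pos: [0.5142, 0.1013, 0.0755]
ee_rot: [-3.14, 0.0, 1.759]
wrist_force: [-6.1, 0.3, 6.8]
width: 0.0438
finger_force: 30.0
```

```bash
python3 q.py
```

```text
16.92 tz [-0.067  1.081  0.291] f [-6.09  0.34  6.81] yaw 1.7593 j6 -0.1017 v6 0.226 t6 0.141 [0.5142 0.1013 0.0755] 0.0438 30.00097543001175
tau 0.326
```

>>> servo_tool([
  [0,0,0,0,0,0.012,35],
])

```text
time: 17.0
tool_pos: [0.5142, 0.1013, 0.0754]
ee_rot: [-3.14, 0.0, 1.74]
wrist_force: [-6.5, -0.4, 6.2]
width: 0.0433
finger_force: 30.0
```

```bash
python3 q.py
```

```text
17.0 tz [-0.039  1.154  0.376] f [-6.52 -0.36  6.18] yaw 1.7405 j6 -0.0829 v6 0.223 t6 0.141 [0.5142 0.1013 0.0754] 0.0433 30.001707673072815
tau 0.325
```

>>> servo_tool([
  [0,0,0,0,0,0.012,35],
])

```text
time: 17.08
tool_pos: [0.5142, 0.1013, 0.0755]
ee_rot: [-3.14, 0.0, 1.722]
wrist_force: [-7.0, 0.2, 6.9]
width: 0.0432
finger_force: 30.0
```

```bash
python3 q.py
```

```text
17.08 tz [-0.054  1.188  0.336] f [-7.02  0.24  6.94] yaw 1.7216 j6 -0.0641 v6 0.221 t6 0.142 [0.5142 0.1013 0.0755] 0.0432 30.000654458999634
tau 0.323
```

>>> servo_tool([
  [0,0,0,0,0,0.012,35],
])

```text
time: 17.17
tool_pos: [0.5141, 0.1013, 0.0755]
ee_rot: [-3.14, 0.001, 1.703]
wrist_force: [-6.5, 0.2, 6.0]
width: 0.0438
finger_force: 30.0
```

```bash
python3 q.py
```

```text
17.17 tz [-0.043  1.13   0.229] f [-6.5   0.17  6.04] yaw 1.7028 j6 -0.0452 v6 0.224 t6 0.15 [0.5141 0.1013 0.0755] 0.0438 30.000765323638916
tau 0.334
```

>>> servo_tool([
  [0,0,0,0,0,0.012,35],
])

```text
time: 17.25
tool_pos: [0.5141, 0.1013, 0.0755]
ee_rot: [-3.14, 0.001, 1.684]
wrist_force: [-6.4, 1.0, 6.6]
width: 0.0438
finger_force: 30.0
```

```bash
python3 q.py
```

```text
17.25 tz [-0.074  1.183  0.355] f [-6.43  1.01  6.56] yaw 1.684 j6 -0.0264 v6 0.225 t6 0.153 [0.5141 0.1013 0.0755] 0.0438 30.001455545425415
tau 0.337
```

>>> servo_tool([
  [0,0,0,0,0,0.012,35],
])

```text
time: 17.33
tool_pos: [0.5141, 0.1013, 0.0755]
ee_rot: [-3.14, 0.001, 1.665]
wrist_force: [-6.3, -0.8, 7.2]
width: 0.0438
finger_force: 30.0
```

```bash
python3 q.py
```

```text
17.33 tz [-0.043  1.211  0.341] f [-6.32 -0.75  7.18] yaw 1.6651 j6 -0.0075 v6 0.224 t6 0.149 [0.5141 0.1013 0.0755] 0.0438 30.00116854906082
tau 0.332
```

>>> servo_tool([
  [0,0,0,0,0,0.012,35],
])

```text
time: 17.42
tool_pos: [0.5141, 0.1013, 0.0755]
ee_rot: [-3.14, 0.001, 1.646]
wrist_force: [-6.7, 0.1, 7.1]
width: 0.0435
finger_force: 30.0
```

```bash
python3 q.py
```

```text
17.42 tz [-0.046  1.194  0.342] f [-6.7   0.09  7.07] yaw 1.6463 j6 0.0113 v6 0.223 t6 0.149 [0.5141 0.1013 0.0755] 0.0435 30.000620484352112
tau 0.333
```

>>> servo_tool([
  [0,0,0,0,0,0.012,35],
])

```text
time: 17.5
tool_pos: [0.5141, 0.1013, 0.0754]
ee_rot: [-3.14, 0.001, 1.627]
wrist_force: [-5.5, -0.2, 7.0]
width: 0.0439
finger_force: 30.0
```

```bash
python3 q.py
```

```text
17.5 tz [-0.109  1.248  0.305] f [-5.47 -0.21  7.  ] yaw 1.6274 j6 0.0302 v6 0.224 t6 0.134 [0.5141 0.1013 0.0754] 0.0439 30.001366138458252
tau 0.318
```

>>> servo_tool([
  [0,0,0,0,0,0.012,35],
])

```text
time: 17.58
tool_pos: [0.5141, 0.1013, 0.0755]
ee_rot: [-3.14, 0.001, 1.608]
wrist_force: [-6.6, 0.1, 6.4]
width: 0.0431
finger_force: 30.0
```

```bash
python3 q.py
```

```text
17.58 tz [-0.094  1.201  0.252] f [-6.62  0.06  6.44] yaw 1.6085 j6 0.0491 v6 0.225 t6 0.093 [0.5141 0.1013 0.0755] 0.0431 30.001140832901
tau 0.277
```

>>> servo_tool([
  [0,0,0,0,0,0.012,35],
])

```text
time: 17.67
tool_pos: [0.514, 0.1013, 0.0755]
ee_rot: [-3.14, 0.001, 1.589]
wrist_force: [-6.6, -0.0, 7.5]
width: 0.0434
finger_force: 30.0
```

```bash
python3 q.py
```

```text
17.67 tz [-0.062  1.247  0.222] f [-6.64 -0.03  7.5 ] yaw 1.5895 j6 0.0681 v6 0.228 t6 0.046 [0.514  0.1013 0.0755] 0.0434 30.001263320446014
tau 0.233
```

>>> servo_tool([
  [0,0,0,0,0,0.012,35],
])

```text
time: 17.75
tool_pos: [0.514, 0.1013, 0.0755]
ee_rot: [-3.14, 0.001, 1.57]
wrist_force: [-6.3, -0.6, 6.9]
width: 0.043
finger_force: 30.0
```

```bash
python3 q.py
```

```text
17.75 tz [-0.043  1.241  0.153] f [-6.32 -0.61  6.92] yaw 1.5705 j6 0.0871 v6 0.225 t6 0.004 [0.514  0.1013 0.0755] 0.043 30.00122308731079
tau 0.188
```

The torque peaked at ≈0.33 and fell to ≈0.15, and that is the first click. I'm stopping here, releasing the knob and lifting away.

>>> servo_tool([
  [0,0,0,0,0,0,46],
  [0,0,0,0,0,0,55],
  [0,0,0,0,0,0,70],
  [0,0,0,0,0,0,70],
  [0,0,0,0,0,0,70],
])

```text
time: 18.17
tool_pos: [0.5155, 0.1014, 0.074]
ee_rot: [3.141, -0.0, 1.568]
wrist_force: [0.7, 0.2, 0.0]
width: 0.0684
finger_force: 0.0
```

>>> servo_tool([
  [0,0,-0.2,0,0,0,70],
  [0,0,-0.5,0,0,0,70],
  [0,0,-0.8,0,0,0,70],
  [0,0,-1,0,0,0,70],
  [0,0,-1,0,0,0,70],
  [0,0,-1,0,0,0,70],
])

```text
time: 18.67
tool_pos: [0.516, 0.1015, 0.1751]
ee_rot: [3.138, -0.0, 1.568]
wrist_force: [0.2, 0.3, 0.2]
width: 0.0701
finger_force: 0.0
```

```bash
python3 - <<'E'
from rect import *
o=robot.get_obs();im=snap("wrist","w20.png")
g,f,b=front(im[:,:,::-1].copy(),o["tool_pos"],o["ee_rot"]);print(o["time"],o["tool_pos"],"pad front",f,"back",b)
for d in robot.find_in("silver_socket","wrist")[:2]: print(d)
g,xs,ys=rect(im,o["tool_pos"],o["ee_rot"],z=.092)
m=(g.max(2)<60).astype(np.uint8);n,_,st,ce=cv2.connectedComponentsWithStats(m)
for i in range(1,n):
    if st[i,4]>1500: print(st[i],"bore centre mm",(xs[0]*1e3+ce[i][0]*.3).round(1),(ys[0]*1e3+ce[i][1]*.3).round(1))
E
```

```text
18.6667 [0.51599858 0.10150693 0.17514839] pad front -15.199999999999811 back -24.49999999999986
[ 132   67   78   78 4204] bore centre mm 1.3 1.6
```

```bash
python3 -c "
from bench import robot
print(robot.close_job())"
```

```text
the job is handed in; nothing more can be done
None
```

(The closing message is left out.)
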